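# Shift the section roller into gear through its zigzag gate

## Task

Put the bench section roller into gear: bring its ball-knobbed lever out of the guarded start bay, through the gap into the middle lane and let go of it there, with the hand clear. Then take it again with the hand turned a quarter round and move it on along the middle lane and fully home into the guarded end notch, then let go. Feel for each gap and do not force the lever against the gate, and leave the flask, spanner and hub alone.

Things in the scene. Friction and masses are not known exactly. Their poses are not given: they have to be found in the camera images.
- machine: Section roller, fixed: grey gearbox 230 x 220 mm, 112 high, three steel rolls beyond it. Origin under the gearbox's middle at bench level; x away from the robot to the rolls, y left, z up. All figures here are in this frame, in mm. Gate plate 5 thick, mid-plane z = 110. 'Gate point' = where the stem crosses that plane. Slots 18 wide, stem 11. Guard plates are 4 thick, tops z = 205.
- lever: Gate lever: steel stem 11 mm thick, black ball knob of 34 mm at its top. Origin at its ball pivot, (0, 0, 30) in the machine's frame, z along the stem. Leans any way the gate lets it; for gate point (x, y) the knob lies on the line from the pivot through (x, y, 110). Stays where left; about 1.5 N at the knob moves it.
- knob (a point): Centre of the ball knob, 175 mm from the pivot along the stem. Knob moves about 2 mm for each mm at the gate. At the start it stands near the near (-x) end of the start lane.
- start_lane (a point): Middle of the start lane at the gate plane, (-12, -24, 110). The slot runs along x; the stem's centre can go from about x = -37 to 13. Start bay guard: two upright plates left and right of the knob, inner faces y = -24.5 and -72.5, x = -97 to -57: fingers fit only before and behind the knob there (jaws closing along x).
- middle_lane (a point): Point (0, 0, 110) of the middle lane; it runs along x, stem's centre from about x = -22 to 42 at y = 0. A steel strip (y = -15 to -9) parts it from the start lane; its one gap, 18 wide, straight along y, has its centre at an x set anew each time between -8 and 8: feel or look for it.
- end_stop (a point): Nominal end of the end notch, gate point (31, 26, 110). The notch is a slot 18 wide, straight along y, leaving the middle lane to the left (+y) at an x set anew each time between 26 and 36; the stem stops at about y = 26. Two upright guard plates across x, 46 apart, y = 45 to 85, flank the knob there: fingers fit only left and right of it (jaws closing along y).
- flask: Bystander: upright aluminium flask, 66 mm across, 190 mm high, origin under its foot.
- spanner: Bystander: spanner lying on the bench, origin under its middle.
- hub: Bystander: steel flanged hub, 90 mm across, 45 mm high, origin under its foot.

How it is judged:
By the outcome, as a careful person would: the job done as asked, in the order asked, and still so for the second after the job is handed in, with the robot touching nothing.
It also fails if it takes over 51 s, if anything falls off the work surface, if the arm or the gripper's body presses on something with over 40 N, if the wrist force passes 120 N, or if a joint passes its speed limit or range.

## Robot

A 6-joint arm with a two-finger parallel gripper is mounted at the origin on the work surface. World frame = base frame: x ahead of the robot, y to its left, z up, the work surface at z = 0. Lengths are in m, angles in rad, forces in N, time in s.
With the tool pointing down it reaches from about 0.375 to 0.975 m from the base axis. Payload 3.8 kg.
Tool frame: the origin (TCP) lies at the very end of the fingers, on their centre line; the grasp point (between the pads) lies 19 mm behind it; z points along the fingers, y is the direction in which the jaws open and shut (so a half turn about z gives the same grasp; the last joint's range is limited). The gripper opens to 85 mm and grips with 20 to 120 N. Pads are 22 mm wide; open, the fingers measure 114 mm over their backs; the gripper's body (76 mm by 85 mm) begins 54 mm behind the grasp point. The pads swing forward as they close: fully open they stand 13 mm farther back than shut.
Start: joints at [-1.357, 0.264, 1.604, -0, 1.274, -0.037], TCP at [0.168, -0.654, 0.231] pointing down, gripper open.
Joint ranges: [-2.63, 2.63], [-0.94, 2.18], [0.31, 2.57], [-1.31, 4.45], [0, 2.66], [-2.55, 2.55]. Speed limits (rad/s): [2.57, 2.57, 3.14, 3.14, 3.14, 3.14].

## Interface

Orientations are given as a unit quaternion [w, x, y, z].
In Python, from workcell import bot, imaging gives the robot as it stands. Calls block until the motion is done:
- bot.move_to(position, orientation): joint-space move of the TCP to a pose.
- bot.move_l(position, orientation=None, vel=0.15): straight line of the TCP; orientation=None keeps the orientation; vel is the mean speed in m/s.
- bot.set_joints(angles): joint-space move.
- bot.set_gripper(opening): finger opening in m; the grip force is fixed at half the most; returns when the fingers have stopped.
- bot.dwell(seconds).
- bot.ik(position, orientation): joint angles nearest the present ones, or None.
- imaging.camera(name): name is "scene" or "top"; returns (picture, depth): 420x560x3 uint8, blue, green, red; 420x560 float32, m along the optical axis (not along the pixel's ray), 0 where there is no reading.
- imaging.camera_params(name): a dict with "mtx" (3x3 intrinsics, pixels), "xyz" and "rotation" of the camera in the world. Camera axes: x right, y down, z forward; pixel columns grow to the right and rows downward; lengths in m; the calibration is good to about 2 mm. A picture is of the moment at which its call begins. camera_params takes no time and is no camera call.
A pose or a line that the arm cannot do raises bot.PlanningError and nothing moves.
- bot.job_done(): hands the job in, once; it reports no verdict.
Readings, each from a call of its own:
- bot.read_clock(): time.
- bot.read_joint_positions(): joint angles.
- bot.read_dq(): joint speeds.
- bot.read_effort(): joint torques, N m.
- bot.read_tcp_pos(): TCP position.
- bot.read_orientation(): TCP orientation.
- bot.read_force(): force on the tool from outside, world axes, zero at the start.
- bot.read_wrist_torque(): the same for the moment, N m.
- bot.read_grip_width(): finger opening in m.
Only numpy, scipy, OpenCV 4.12 (cv2) and the standard library are available. Lean on these libraries where they do the work, as an engineer would, in place of code of your own. Each camera call takes 0.05 s, during which the arm holds its last target.

## Working session

There is one attempt and no reset: what is moved stays moved. The work goes in short steps, each a Python script; the robot and the scene stay as the last script left them, time stands still between calls to the robot, and variables do not carry over. Pictures are saved under pics/ and viewed, and the job is handed in when it is done.

```bash
ls; mkdir -p pics
python3 - <<'E'
from workcell import bot, imaging
import cv2,numpy as np
for n in("scene","top"):
    p,d=imaging.camera(n); cv2.imwrite(f"pics/{n}0.png",p); np.savez(f"{n}0.npz",p=p,d=d)
    c=imaging.camera_params(n);print(n,c)
print(bot.read_clock(),bot.read_tcp_pos(),bot.read_orientation(),bot.read_force())
E
```

```text
pics
scene {'mtx': array([[515.38250768,   0.        , 287.97457863],
       [  0.        , 515.38250768, 206.62946798],
       [  0.        ,   0.        ,   1.        ]]), 'xyz': array([0.96675749, 0.50464376, 1.20210368]), 'rotation': array([-0.09349164,  0.34491462,  0.89668946, -0.26123022])}
top {'mtx': array([[428.47017368,   0.        , 273.37708993],
       [  0.        , 428.47017368, 209.03243822],
       [  0.        ,   0.        ,   1.        ]]), 'xyz': array([0.41722949, 0.00443816, 1.38998869]), 'rotation': array([-0.0238897 ,  0.70971588, -0.70370247,  0.02314041])}
0.1 [ 0.16738556 -0.65321352  0.23005312] [-1.04212844e-03  9.92146453e-01  1.25077259e-01 -9.14746232e-05] [-0.31060669  0.39970142 -0.22214595]
```

View pics/scene0.png

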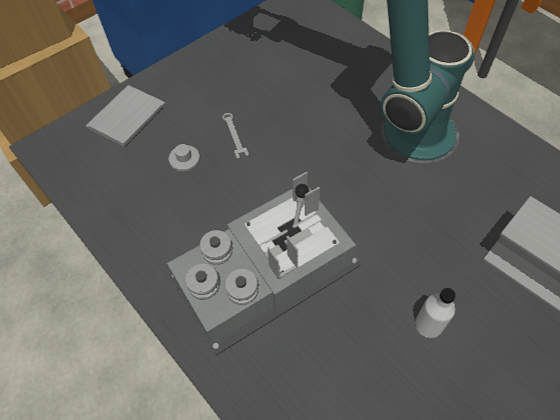

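View pics/top0.png

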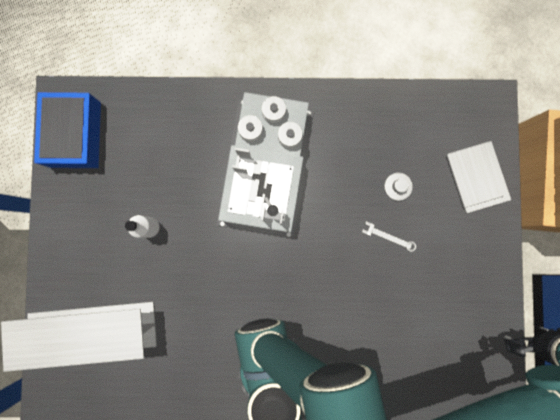

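The pictures show the machine near (262,190) in top and (290,240) in scene, with the knob at (272,210) top and (302,190) scene. The flask, spanner and hub stand well to the sides. I'll zoom in next.

Run:
```python
import cv2,numpy as np
a=np.load("top0.npz")["p"][85:245,205:325]; cv2.imwrite("pics/topz.png",cv2.resize(a,None,fx=3.7,fy=3.7,interpolation=cv2.INTER_CUBIC))
a=np.load("scene0.npz")["p"][165:355,160:365]; cv2.imwrite("pics/scenez.png",cv2.resize(a,None,fx=3.1,fy=3.1,interpolation=cv2.INTER_CUBIC))
```

```text
(no output)
```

View pics/topz.png

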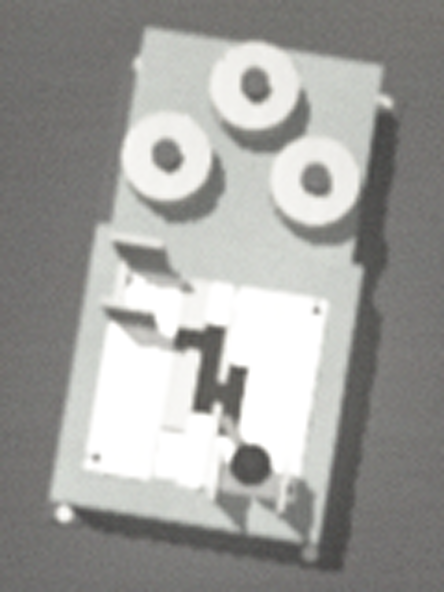

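View pics/scenez.png

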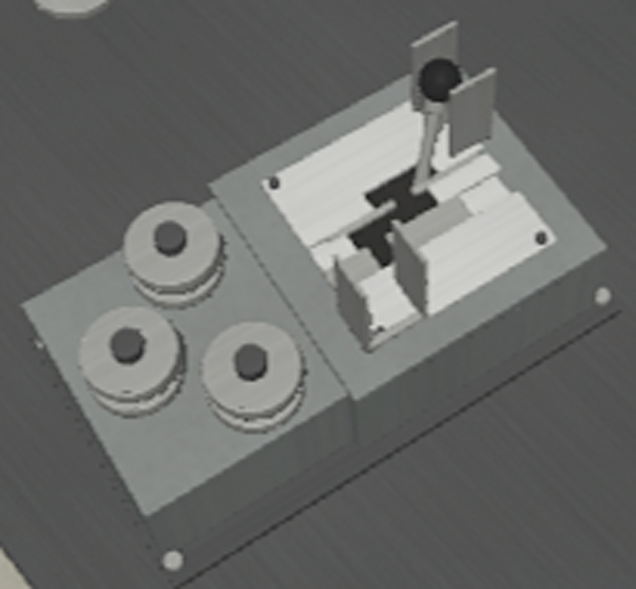

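```bash
cat > h.py <<'E'
from workcell import bot, imaging
import cv2,numpy as np
from scipy.spatial.transform import Rotation as R
def rot(n):
    q=imaging.camera_params(n)["rotation"]; return R.from_quat(q,scalar_first=True).as_matrix()
def cloud(n,d):
    c=imaging.camera_params(n);K=c["mtx"];v,u=np.mgrid[:d.shape[0],:d.shape[1]]
    P=np.stack([(u-K[0,2])/K[0,0]*d,(v-K[1,2])/K[1,1]*d,d],-1)
    return P@rot(n).T+c["xyz"]
def ray(n,px):
    c=imaging.camera_params(n);K=c["mtx"]
    r=rot(n)@np.array([(px[0]-K[0,2])/K[0,0],(px[1]-K[1,2])/K[1,1],1.]); return c["xyz"],r/np.linalg.norm(r)
def onz(n,px,z):
    o,r=ray(n,px); return o+r*(z-o[2])/r[2]
def proj(n,P):
    c=imaging.camera_params(n);q=rot(n).T@(np.asarray(P)-c["xyz"]);q=c["mtx"]@q;return q[:2]/q[2]
E
python3 - <<'E'
from h import *
for n in("top","scene"):
    f=np.load(n+"0.npz");W=cloud(n,f["d"])
    roi=(W[...,0]>.4)&(W[...,0]<.85)&(abs(W[...,1])<.25)&(f["d"]>0)
    print(n,np.histogram(W[...,2][roi],bins=np.arange(-.01,.25,.01)))
    m=(roi&(W[...,2]>.100)&(W[...,2]<.122))
    m=cv2.morphologyEx(m.astype(np.uint8),cv2.MORPH_OPEN,np.ones((3,3)))
    k,l,s,_=cv2.connectedComponentsWithStats(m);i=1+np.argmax(s[1:,4]);P=W[l==i][:,:2].astype(np.float32)
    r=cv2.minAreaRect(P*1000);print(r,np.round(cv2.boxPoints(r)))
    # dark knob
    p=f["p"];dk=((p.max(2)<45)&roi).astype(np.uint8)
    k,l,s,c=cv2.connectedComponentsWithStats(dk)
    for j in range(1,k):
        if s[j,4]>15: print(s[j],c[j],np.median(W[l==j],0))
E
```

```text
top (array([5290, 6670,  335,    1,    2,    9,    2,    5,    6,    3, 1122,
       3515, 2612,   40,  111, 1151,  203,   24,   21,   29,   93,  124,
          2,    0,    0]), array([-0.01,  0.  ,  0.01,  0.02,  0.03,  0.04,  0.05,  0.06,  0.07,
        0.08,  0.09,  0.1 ,  0.11,  0.12,  0.13,  0.14,  0.15,  0.16,
        0.17,  0.18,  0.19,  0.2 ,  0.21,  0.22,  0.23,  0.24]))
((567.2088623046875, 44.81047821044922), (220.45907592773438, 235.29293823242188), 81.14641571044922) [[434. -46.]
 [666. -82.]
 [700. 136.]
 [468. 172.]]
scene (array([6569, 7746,  507,  231,  223,  242,  235,  245,  245,  254, 1990,
       4983, 3439,  104,  301, 1918,  377,  118,  121,  143,  194,  208,
          0,    0,    0]), array([-0.01,  0.  ,  0.01,  0.02,  0.03,  0.04,  0.05,  0.06,  0.07,
        0.08,  0.09,  0.1 ,  0.11,  0.12,  0.13,  0.14,  0.15,  0.16,
        0.17,  0.18,  0.19,  0.2 ,  0.21,  0.22,  0.23,  0.24]))
((567.7880859375, 42.648094177246094), (223.9399871826172, 235.4742889404297), 81.31207275390625) [[434. -50.]
 [667. -86.]
 [701. 136.]
 [468. 171.]]
[296 185  13  13  85] [301.09411765 190.54117647] [0.50115275 0.01141314 0.19582705]
```

```bash
cat >> h.py <<'E'
MC=np.array([.5675,.0437]); MY=np.radians(-8.77)
def m2w(p,):
    p=np.asarray(p,float)/1000;c,s=np.cos(MY),np.sin(MY)
    return np.array([MC[0]+c*p[0]-s*p[1],MC[1]+s*p[0]+c*p[1],p[2]])
def w2m(P):
    P=np.asarray(P);c,s=np.cos(MY),np.sin(MY);d=P[:2]-MC
    return 1000*np.array([c*d[0]+s*d[1],-s*d[0]+c*d[1],P[2]])
def tri(pa,pb):
    o1,r1=ray("top",pa);o2,r2=ray("scene",pb)
    A=np.stack([r1,-r2],1);t=np.linalg.lstsq(A,o2-o1,rcond=None)[0]
    a=o1+r1*t[0];b=o2+r2*t[1];return (a+b)/2,np.linalg.norm(a-b)
def rect(n,p,z,S=3.,hx=130,hy=125):
    # image: right = -y, up = +x (machine)
    q=[(hx,hy),(hx,-hy),(-hx,-hy),(-hx,hy)]
    src=np.float32([proj(n,m2w((*a,z))) for a in q]);W,H=2*hy*S,2*hx*S
    dst=np.float32([[(hy-b)*S,(hx-a)*S] for a,b in q])
    return cv2.warpPerspective(p,cv2.getPerspectiveTransform(src,dst),(int(W),int(H)),flags=cv2.INTER_CUBIC)
E
python3 - <<'E'
from h import *
for n in("top","scene"):
    f=np.load(n+"0.npz");im=rect(n,f["p"],112.5,S=4,hx=65,hy=70)
    for y in range(-60,61,20): cv2.line(im,(int((70-y)*4),0),(int((70-y)*4),6),(0,0,255),1)
    for x in range(-60,61,20): cv2.line(im,(0,int((65-x)*4)),(6,int((65-x)*4)),(0,0,255),1)
    cv2.imwrite(f"pics/rect_{n}.png",im)
f=np.load("top0.npz");p=f["p"];dk=(p.max(2)<45).astype(np.uint8)[190:230,255:290]
k,l,s,c=cv2.connectedComponentsWithStats(dk);
for j in range(k):print(s[j],c[j]+[255,190])
E
```

```text
[   0    0   35   40 1400] [272.  209.5]
```

View pics/rect_top.png

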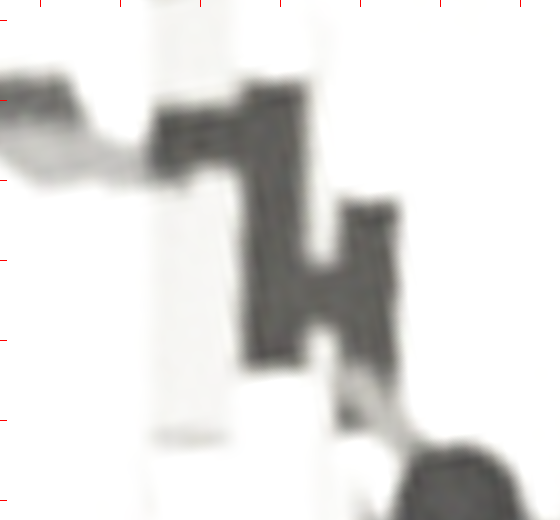

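View pics/rect_scene.png

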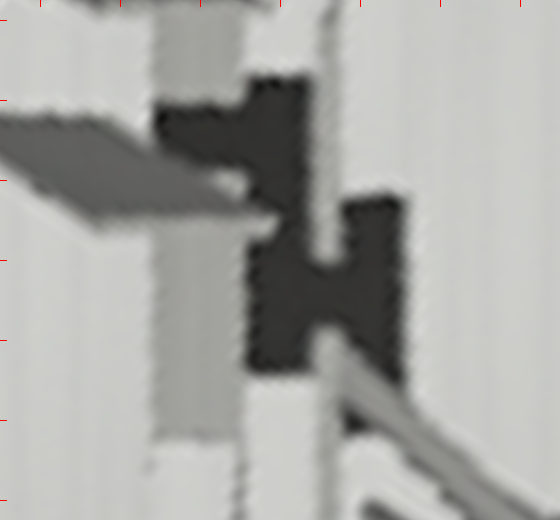

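The slots are clear in both rectified views. The gap is at about x = -8.5 and the notch at about x = +31 raw. Both views show slot centres about 1.2 mm low in x, and y about 1 mm high on average. I'll correct for that, find the knob and check IK.

```bash
python3 - <<'E'
from h import *
def knob(n,c0,thr):
    p=np.load(n+"0.npz")["p"];x,y=c0
    m=np.zeros(p.shape[:2],np.uint8);s=np.s_[y-14:y+15,x-14:x+15];m[s]=(p.max(2)[s]<thr)
    k,l,st,c=cv2.connectedComponentsWithStats(m);j=l[y,x];cs,_=cv2.findContours((l==j).astype(np.uint8),0,1)
    print(n,st[j],c[j],cv2.minEnclosingCircle(cs[0]));return c[j]
a=knob("top",(272,210),75);b=knob("scene",(302,190),60)
P,e=tri(a,b);print(P,e,w2m(P), onz("top",a,.184),w2m(onz("top",a,.184)),w2m(onz("scene",b,.184)))
E
cat >> h.py <<'E'
# machine origin mended by the slot edges (mean of both views)
MC=m2w((-1.2,1.0,0))[:2]
def kpos(g):
    v=np.array([g[0],g[1],80.]);return v/np.linalg.norm(v)*175+[0,0,30]
def gate(k): # knob machine mm -> gate
    return np.array(k[:2])*80/(k[2]-30)
def tool(g,jaw,sgn,extra=2.,up=0.):
    """TCP pose holding knob for gate point g; tilts only in plane of the jaw axis"""
    lean=np.array([g[0],0,80.]) if jaw=='x' else np.array([0,g[1],80.])
    u=lean/np.linalg.norm(lean)
    jy=np.array([1.,0,0]) if jaw=='x' else np.array([0,1.,0]); jy=sgn*jy
    z=-u; y=jy-(jy@z)*z; y/=np.linalg.norm(y); x=np.cross(y,z)
    Rm=np.stack([x,y,z],1); c,s=np.cos(MY),np.sin(MY)
    Rw=np.array([[c,-s,0],[s,c,0],[0,0,1]])@Rm
    p=kpos(g)+z*(19+extra)+np.array([0,0,1.])*0+u*up
    return m2w(p),R.from_matrix(Rw).as_quat(scalar_first=True)
E
python3 - <<'E'
from h import *
print(MC)
for sg in(1,-1):
    for g in[(-36,-24),(-7.4,-24),(-7.4,0)]:
        for up in(0,100): print('x',sg,g,up,np.round(bot.ik(*tool(g,'x',sg,up=up)),2) if bot.ik(*tool(g,'x',sg,up=up)) is not None else None)
    for g in[(-7.4,0),(32,0),(32,26)]:
        for up in(0,100): print('y',sg,g,up,np.round(bot.ik(*tool(g,'y',sg,up=up)),2) if bot.ik(*tool(g,'y',sg,up=up)) is not None else None)
E
```

```text
top [     0      0    560    420 235200] [279.5 209.5] ((279.5, 209.5), 349.30010986328125)
scene [295 184  14  14 139] [301.20143885 190.25179856] ((301.76531982421875, 190.60203552246094), 6.970083236694336)
[ 0.49257776 -0.006241    0.17117431] 0.01386151209310932 [-66.43184709 -60.78037943 171.17431473] [ 0.49639257 -0.01122118  0.184     ] [-61.9023269  -65.12069202 184.        ] [-66.72546985 -49.07490354 184.        ]
[0.5664665  0.04487127]
x 1 (-36, -24) 0 [ 0.01 -0.28  2.33 -0.11  0.68  0.24]
x 1 (-36, -24) 100 [ 0.04 -0.47  2.28 -0.1   0.92  0.23]
x 1 (-7.4, -24) 0 [-0.04  0.    2.01 -0.01  1.04  0.11]
x 1 (-7.4, -24) 100 [-0.04 -0.09  1.91 -0.01  1.23  0.11]
x 1 (-7.4, 0) 0 [ 0.05  0.01  1.98 -0.02  1.06  0.21]
x 1 (-7.4, 0) 100 [ 0.06 -0.07  1.88 -0.02  1.25  0.21]
y 1 (-7.4, 0) 0 [ 0.04  0.07  1.92 -0.    1.15 -1.38]
y 1 (-7.4, 0) 100 [ 0.04  0.    1.8  -0.    1.34 -1.38]
y 1 (32, 0) 0 [ 0.02  0.23  1.76 -0.    1.15 -1.4 ]
y 1 (32, 0) 100 [ 0.02  0.16  1.65 -0.    1.33 -1.4 ]
y 1 (32, 26) 0 [ 0.24  0.33  1.68 -0.3   1.27 -1.07]
y 1 (32, 26) 100 [ 0.28  0.29  1.55 -0.29  1.44 -1.08]
x -1 (-36, -24) 0 None
x -1 (-36, -24) 100 None
x -1 (-7.4, -24) 0 None
x -1 (-7.4, -24) 100 None
x -1 (-7.4, 0) 0 None
x -1 (-7.4, 0) 100 None
y -1 (-7.4, 0) 0 [ 0.04  0.07  1.92 -0.    1.15  1.76]
y -1 (-7.4, 0) 100 [ 0.04  0.    1.8  -0.    1.34  1.76]
y -1 (32, 0) 0 [ 0.02  0.23  1.76 -0.    1.15  1.74]
y -1 (32, 0) 100 [ 0.02  0.16  1.65 -0.    1.33  1.74]
y -1 (32, 26) 0 [ 0.24  0.33  1.68 -0.3   1.27  2.07]
y -1 (32, 26) 100 [ 0.28  0.29  1.55 -0.29  1.44  2.06]
```

Run:
```python
from h import *
p=np.load("top0.npz")["p"];print(p.max(2)[200:220,262:286])
for thr in(50,60,70):
    s=(p.max(2)[196:224,258:288]<thr).astype(np.uint8);k,l,st,c=cv2.connectedComponentsWithStats(s)
    for j in range(1,k):
        if st[j,4]>40:print(thr,st[j],c[j]+[258,196])
b=(301.4,190.4)
for a in[(272.3,209.7)]:
    P,e=tri(a,b);print(w2m(P),e,gate(w2m(P)))
o,r=ray("scene",b);ts=np.linspace(.8,1.5,7000);Q=np.array([w2m(o+r*t) for t in ts]);d=abs(np.linalg.norm(Q-[0,0,30],axis=1)-175)
i=[k for k in np.argsort(d)[:6]];print([ (Q[k].round(1),gate(Q[k]).round(1)) for k in i])
```

```text
[[253 239 162 163 192 195 177 215 255 255 255 255 255 255 255 255 255 255
  255 255 255 255 255 255]
 [251 230 139 138 180 195 192 218 255 255 255 255 255 255 255 255 255 255
  255 255 255 255 255 255]
 [249 228 178 167 182 196 196 208 248 255 255 255 255 255 255 255 255 255
  255 255 255 255 255 255]
 [250 249 250 249 238 213 199 197 227 255 255 255 255 255 255 255 255 255
  255 255 255 255 255 255]
 [251 254 255 255 255 241 204 181 176 214 244 245 252 255 255 255 255 255
  255 255 255 255 255 255]
 [251 254 255 255 255 255 222 162 125 122 144 139 165 211 252 255 255 255
  255 255 255 255 255 255]
 [250 253 252 254 255 255 215 121  90  89  89  85  88 118 187 248 255 255
  255 255 255 255 255 255]
 [250 252 247 250 255 254 168  89  90  92  92  87  90  84 115 201 255 255
  255 255 255 255 255 255]
 [251 250 237 238 255 220 110  86  89  92  93  88  90  85  87 143 243 255
  255 255 254 255 255 255]
 [251 249 228 220 244 173  95  86  92  92  96  92  91  89  85 111 226 255
  255 255 253 254 255 255]
 [253 249 213 188 195 133  86  86  85  93  95  95  88  86  82 106 212 255
  255 254 251 25
[... 657 characters left out ...]
1 188 187 189 196 196 200 195 191
  205 227 182 136 149 134]
 [231 175 134 142 147 158 161 166 166 172 178 186 186 189 193 195 194 193
  203 226 186 154 157 135]
 [218 155 126 126 129 129 134 131 135 144 158 183 166 165 167 173 170 182
  207 228 199 179 162 136]]
[-64.37140135 -46.5785952  188.54070643] 0.0011292586907259582 [-32.4819551  -23.50366477]
[(array([-65.4, -49. , 184.8]), array([-33.8, -25.3])), (array([-119.4, -127.1,   44.1]), array([-678.8, -722.3])), (array([-119.5, -127.1,   44. ]), array([-683. , -726.8])), (array([-65.4, -49.1, 184.7]), array([-33.8, -25.4])), (array([-65.4, -49. , 184.8]), array([-33.8, -25.3])), (array([-119.4, -127. ,   44.2]), array([-674.6, -717.8]))]
```

Two views put the knob at gate (-33.5, -24). I'll approach along the stem's x-lean with the jaws along x.

Run:
```python
from h import *
g=(-33.5,-24)
P,q=tool(g,'x',1,up=110); bot.move_to(P,q); print(bot.read_clock(),bot.read_force())
bot.move_l(tool(g,'x',1,up=25)[0],vel=.15)
print(bot.read_clock(),bot.read_force())
for n in("scene","top"):
    p,d=imaging.camera(n);c=proj(n,m2w(kpos(g))).astype(int)
    a=p[max(0,c[1]-70):c[1]+70,c[0]-85:c[0]+85];cv2.imwrite(f"pics/{n}1.png",cv2.resize(a,None,fx=4,fy=4,interpolation=cv2.INTER_CUBIC))
```

```text
2.675 [-1.26955536 -0.92530003 -0.30799304]
3.3917 [-0.07460228  0.31634242 -0.0380839 ]
```

View pics/scene1.png

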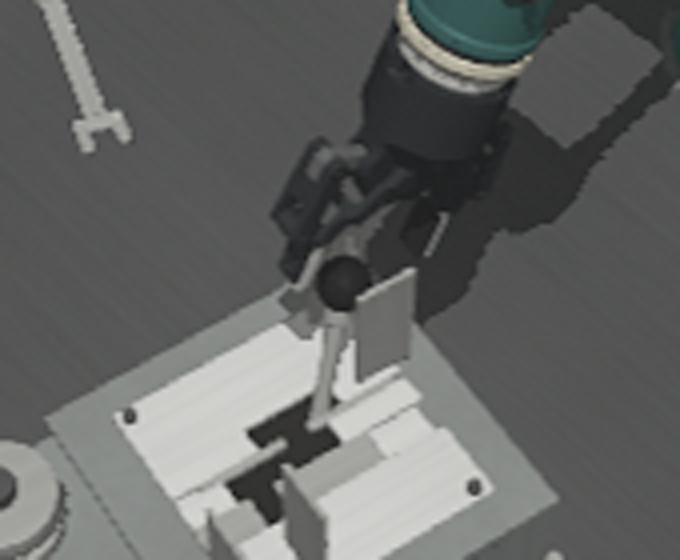

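View pics/top1.png

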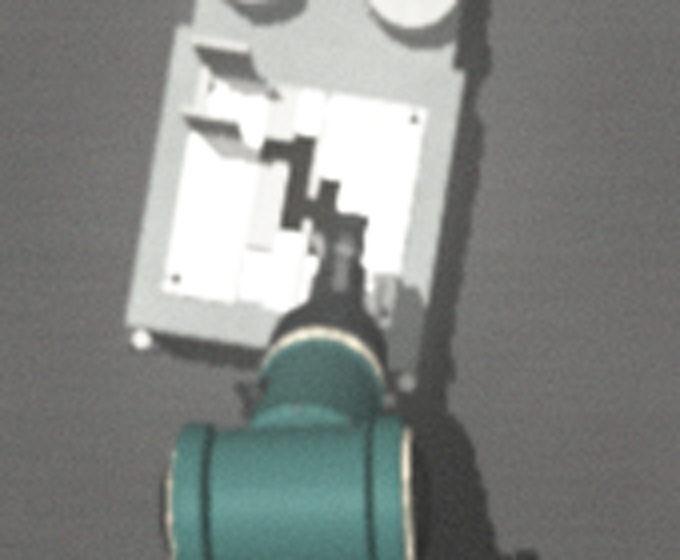

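The scene view shows the knob at (345,283) between the open fingers, which stand before and behind it inside the guard. I'll lower and close.

Run:
```python
from h import *
g=(-33.5,-24)
bot.move_l(tool(g,'x',1,up=0)[0],vel=.06)
print(bot.read_clock(),bot.read_force())
w=bot.set_gripper(.05);print(bot.read_force(),bot.read_grip_width())
w=bot.set_gripper(.0)
print(bot.read_clock(),bot.read_force(),bot.read_wrist_torque(),bot.read_grip_width(),bot.read_tcp_pos(),tool(g,'x',1)[0])
p,d=imaging.camera("scene");c=proj("scene",m2w(kpos(g))).astype(int)
a=p[max(0,c[1]-70):c[1]+70,c[0]-85:c[0]+85];cv2.imwrite(f"pics/scene2.png",cv2.resize(a,None,fx=4,fy=4,interpolation=cv2.INTER_CUBIC))
```

```text
4.0583 [-0.02276753 -0.29693915  0.84521362]
[-0.50498891 -0.51684833  0.54276621] 0.04994350584772927
4.8083 [-3.04957331 -0.45490889  3.02514295] [-0.09830838  0.32869572 -0.05502822] 0.03153739174029531 [0.50309411 0.00736276 0.1666266 ] [0.50298274 0.00744121 0.1662021 ]
```

View pics/scene2.png

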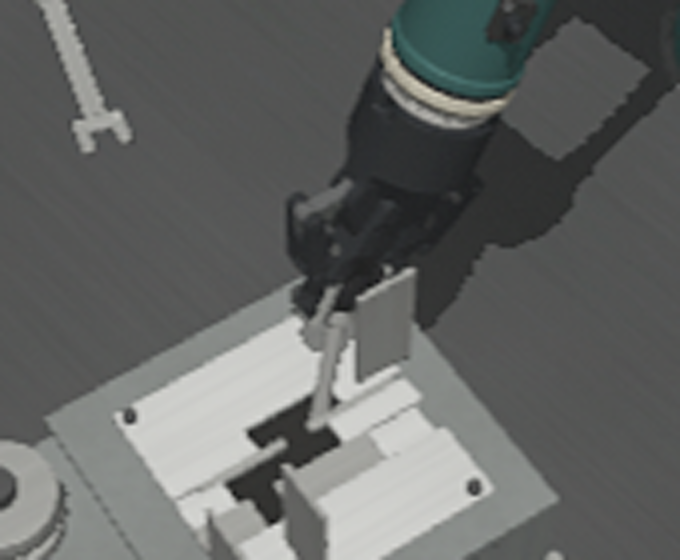

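The knob is held (width 31.5 mm, slightly off the full diameter) and forces are small. I'll move along the start lane in small steps, watching force.

```bash
cat >> h.py <<'E'
def walk(g0,g1,jaw,n,lim=12,vel=.08,off=np.zeros(3)):
    """small steps between gate points; stops on force. returns last gate"""
    for t in np.linspace(0,1,n+1)[1:]:
        g=np.array(g0)*(1-t)+np.array(g1)*t
        P,q=tool(g,jaw,1); bot.move_l(P+off,q,vel=vel)
        f=bot.read_force();c,s=np.cos(MY),np.sin(MY);fm=np.array([c*f[0]+s*f[1],-s*f[0]+c*f[1],f[2]])
        print(g.round(1),"t%.1f"%bot.read_clock(),"Fm",fm.round(1),"T",bot.read_wrist_torque().round(2),"w%.4f"%bot.read_grip_width())
        if np.linalg.norm(fm)>lim: print("STOP");break
    return g
E
python3 - <<'E'
from h import *
walk((-33.5,-24),(-7.4,-24),'x',5)
p,d=imaging.camera("scene");c=proj("scene",m2w(kpos((-20,-24)))).astype(int)
a=p[max(0,c[1]-70):c[1]+70,c[0]-85:c[0]+85];cv2.imwrite(f"pics/scene3.png",cv2.resize(a,None,fx=4,fy=4,interpolation=cv2.INTER_CUBIC))
E
```

```text
[-28.3 -24. ] t5.1 Fm [-2.9 -1.8  6.1] T [-0.25  0.29  0.26] w0.0311
[-23.1 -24. ] t5.4 Fm [-2.  -1.   5.4] T [-0.38  0.14  0.63] w0.0314
[-17.8 -24. ] t5.6 Fm [-1.3 -2.5  4.6] T [-0.44 -0.07  0.99] w0.0313
[-12.6 -24. ] t5.9 Fm [-1.  -1.9  5. ] T [-0.45 -0.21  1.31] w0.0311
[ -7.4 -24. ] t6.2 Fm [-3.5 -1.1  7.4] T [-0.04  1.17 -0.23] w0.0311
```

View pics/scene3.png

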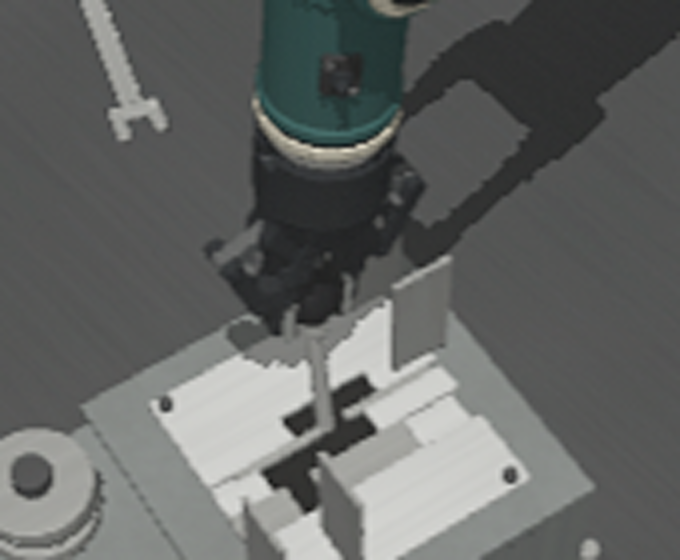

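Run:
```python
from h import *
c=proj("scene",m2w(kpos((-20,-24)))).astype(int);o=c-[85,70]
for px in[(325,428),(314,340),(330,432),(366,410),(315,360),(321,400)]:
    q=np.array(px)/4+o;print(px,q,w2m(onz("scene",q,.110)).round(1),w2m(onz("scene",q,.1125)).round(1))
for g in [(-7.4,-24,110),(-7.4,-12,112.5),(1.6,-15,112.5),(-16.4,-15,112.5)]:print(g,(proj("scene",m2w(g))-o)*4)
```

```text
(325, 428) [288.25 230.  ] [ -2.6 -11.7 110. ] [ -1.9 -10.5 112.5]
(314, 340) [285.5 208. ] [-31.4 -68.5 110. ] [-30.6 -67.1 112.5]
(330, 432) [289.5 231. ] [ -3.6  -7.7 110. ] [ -2.9  -6.5 112.5]
(366, 410) [298.5 225.5] [-30.4  -8.5 110. ] [-29.6  -7.3 112.5]
(315, 360) [285.75 213.  ] [-23.9 -55.8 110. ] [-23.1 -54.5 112.5]
(321, 400) [287.25 223.  ] [-11.3 -29.6 110. ] [-10.6 -28.4 112.5]
(-7.4, -24, 110) [320.59996564 409.67312122]
(-7.4, -12, 112.5) [331.29839002 421.84184973]
(1.6, -15, 112.5) [316.20874846 425.36845941]
(-16.4, -15, 112.5) [340.9429413  411.20933187]
```

Run:
```python
from h import *
p,d=imaging.camera("scene");np.save("s4.npy",p)
im=rect("scene",p,112.5,S=5,hx=65,hy=70);cv2.imwrite("pics/rect4.png",np.clip(im.astype(float)*1.3,0,255).astype(np.uint8))
```

```text
(no output)
```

View pics/rect4.png

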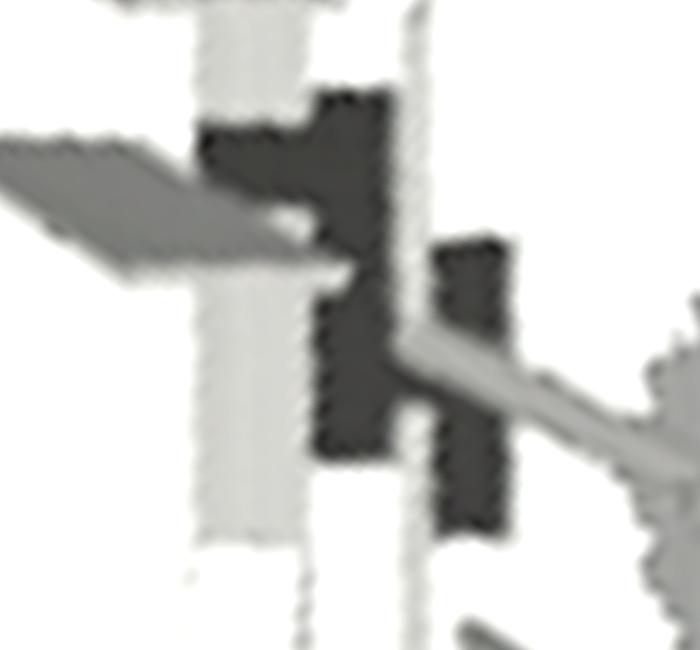

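The rectified view has the gap's near edge at row 405 (x ≈ -16), so its centre is about -7. The stem crosses near x ≈ -8.5, inside the tolerance. I'll move across gently.

Run:
```python
from h import *
walk((-6.8,-24),(-6.8,0),'x',8,lim=13,vel=.06)
p,d=imaging.camera("scene")
im=rect("scene",p,112.5,S=5,hx=65,hy=70);cv2.imwrite("pics/rect5.png",np.clip(im.astype(float)*1.3,0,255).astype(np.uint8))
```

```text
[ -6.8 -21. ] t6.5 Fm [-3.7 -0.6  6.5] T [-0.07  1.15 -0.15] w0.0319
[ -6.8 -18. ] t6.8 Fm [-3.7 -1.   6.2] T [-0.25  1.12 -0.19] w0.0315
[ -6.8 -15. ] t7.0 Fm [-3.3 -1.4  5.1] T [-0.39  1.11 -0.16] w0.0312
[ -6.8 -12. ] t7.3 Fm [-1.3 -1.2  1.7] T [-0.51  0.34 -0.08] w0.0314
[-6.8 -9. ] t7.5 Fm [-1.4 -1.6  0.2] T [-0.33  0.35 -0.12] w0.0312
[-6.8 -6. ] t7.8 Fm [-0.4 -0.5 -1.9] T [-0.35  0.28 -0.11] w0.0312
[-6.8 -3. ] t8.1 Fm [-1.  -0.9 -3.5] T [-0.23  0.2  -0.08] w0.0307
[-6.8  0. ] t8.3 Fm [-0.5 -1.2 -5.2] T [-0.24  0.24 -0.08] w0.0314
```

View pics/rect5.png

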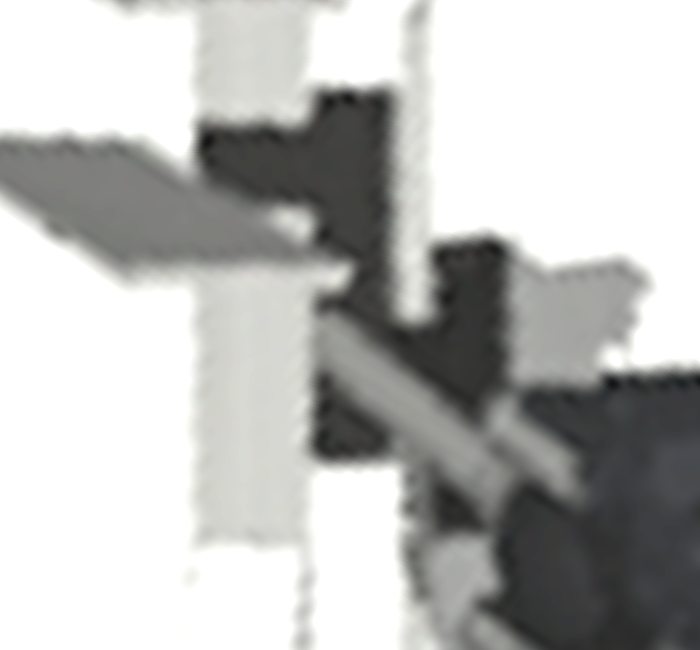

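The stem passed the gap with forces of only a few N and now stands in the middle lane (col 350, row 355, about (-6, 0)). I'll let go and clear the hand.

Run:
```python
from h import *
g=(-6.8,0)
bot.set_gripper(.085);print(bot.read_clock(),bot.read_grip_width(),bot.read_force())
bot.move_l(tool(g,'x',1,up=100)[0],vel=.12)
for n in("scene","top"):
    p,d=imaging.camera(n);np.save(n+"6.npy",p)
    c=proj(n,m2w(kpos(g))).astype(int)
    a=p[max(0,c[1]-50):c[1]+50,c[0]-65:c[0]+65];cv2.imwrite(f"pics/{n}6.png",cv2.resize(a,None,fx=5,fy=5,interpolation=cv2.INTER_CUBIC));print(n,c)
print(bot.read_clock())
```

```text
8.95 0.08489056776543043 [ 0.12298174  0.15569298 -0.88482701]
scene [295 210]
top [258 188]
10.0333
```

View pics/scene6.png

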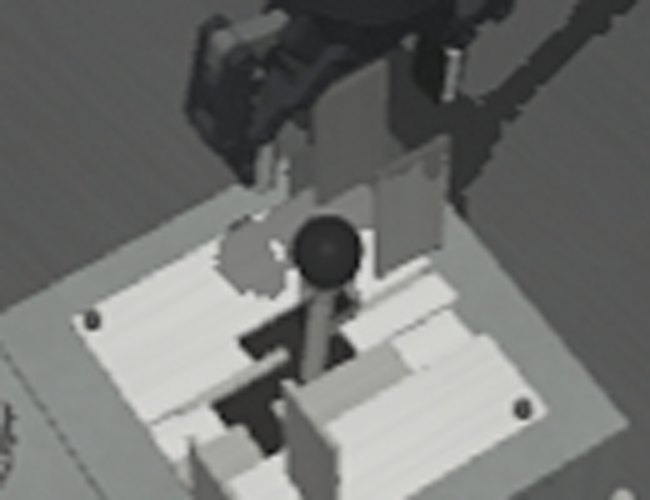

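View pics/top6.png

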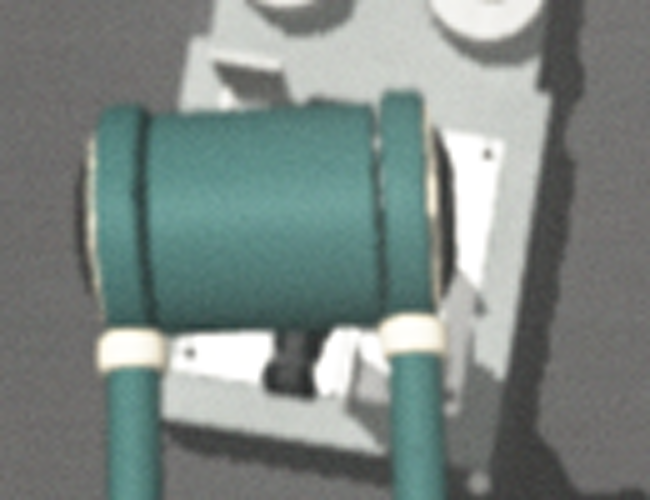

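The knob is at scene pixel (295.4, 210.4), against a predicted (295, 210), and the hand is clear. I'll turn a quarter round and take it again with the jaws along y.

Run:
```python
from h import *
g=(-6.8,0)
bot.move_to(*tool(g,'y',1,up=100)); print(bot.read_clock(),bot.read_orientation().round(3),bot.read_force().round(1))
bot.move_l(tool(g,'y',1,up=25)[0],vel=.15);print(bot.read_force().round(1))
bot.move_l(tool(g,'y',1,up=0)[0],vel=.06);print(bot.read_force().round(1))
bot.set_gripper(.05);print(bot.read_force().round(1))
bot.set_gripper(0)
print(bot.read_clock(),bot.read_force(),bot.read_wrist_torque(),bot.read_grip_width())
walk(g,(-1,0),'y',1)
p,d=imaging.camera("scene");c=proj("scene",m2w(kpos(g))).astype(int)
a=p[c[1]-50:c[1]+50,c[0]-65:c[0]+65];cv2.imwrite(f"pics/scene7.png",cv2.resize(a,None,fx=5,fy=5,interpolation=cv2.INTER_CUBIC))
```

```text
11.45 [-0.     0.077  0.997 -0.   ] [-1.1 -0.9 -0.4]
[-0.  -0.5 -0.2]
[-0.5  0.5 -0.2]
[-0.5  0.2  0.2]
13.4167 [-1.15210946 -1.68025419  3.2474492 ] [-0.15784849  0.11703017  0.00411565] 0.03131018937901382
[-1.  0.] t13.7 Fm [-0.7 -0.1  5.1] T [-0.15  0.44  0.01] w0.0309
```

View pics/scene7.png

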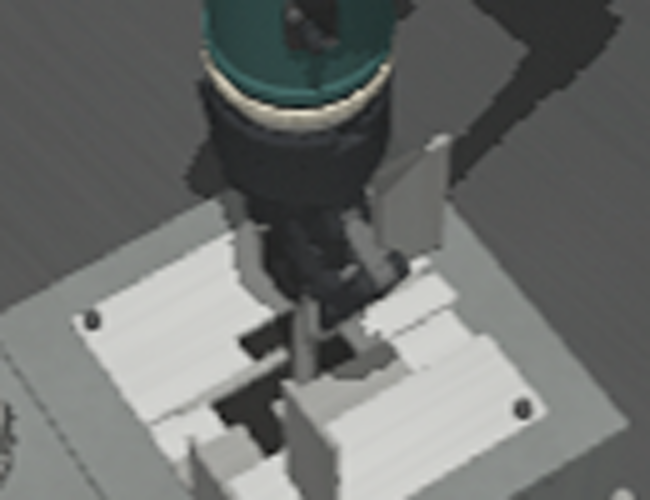

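Run:
```python
from h import *
walk((-1,0),(32,0),'y',6)
p,d=imaging.camera("scene");
im=rect("scene",p,112.5,S=5,hx=65,hy=70);cv2.imwrite("pics/rect8.png",np.clip(im.astype(float)*1.3,0,255).astype(np.uint8))
c=proj("scene",m2w(kpos((32,10)))).astype(int)
a=p[c[1]-50:c[1]+50,c[0]-65:c[0]+65];cv2.imwrite(f"pics/scene8.png",cv2.resize(a,None,fx=5,fy=5,interpolation=cv2.INTER_CUBIC))
```

```text
[4.5 0. ] t14.1 Fm [-0.3 -0.8  4.5] T [-0.12  0.33  0.03] w0.0316
[10.  0.] t14.4 Fm [-1.4 -1.6  3.9] T [-0.06  0.28  0.06] w0.0317
[15.5  0. ] t14.7 Fm [-0.4 -0.3  3.4] T [-0.14  0.36 -0.1 ] w0.0316
[21.  0.] t15.0 Fm [-1.4 -0.5  3.5] T [0.05 0.43 0.02] w0.0313
[26.5  0. ] t15.3 Fm [-1.4 -0.7  2.4] T [0.1  0.34 0.03] w0.0315
[32.  0.] t15.5 Fm [-1.1  0.3  0.8] T [0.1  0.27 0.03] w0.0312
```

View pics/rect8.png

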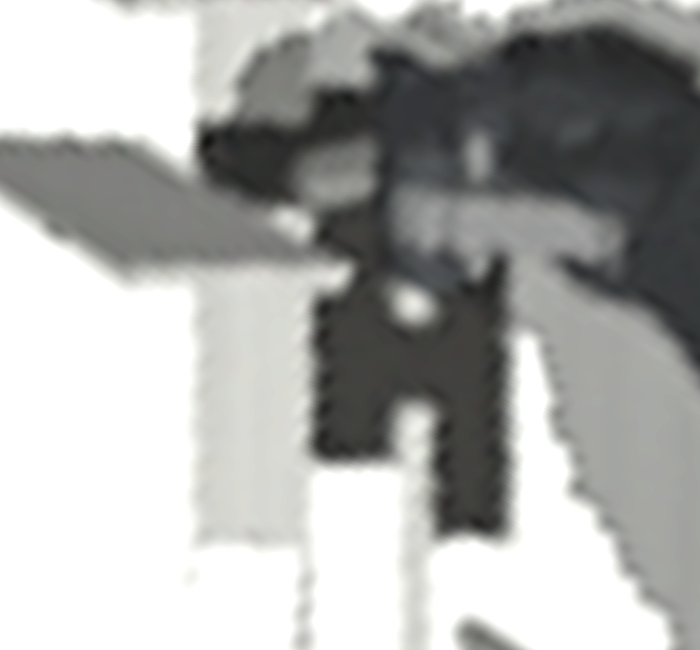

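View pics/scene8.png

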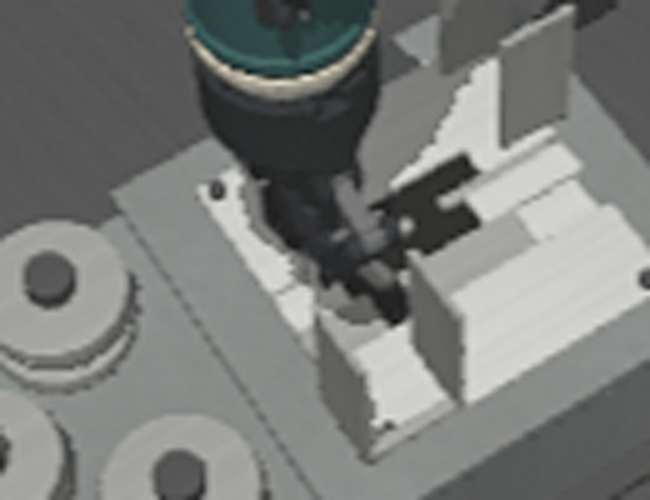

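The stem shows at rect (340,167), x ≈ 31.6, in line with the notch (rows 125–205). I'll move gently into it.

Run:
```python
from h import *
g=walk((32,0),(32,24),'y',8,vel=.06)
p,d=imaging.camera("scene");
im=rect("scene",p,112.5,S=5,hx=65,hy=70);cv2.imwrite("pics/rect9.png",np.clip(im.astype(float)*1.3,0,255).astype(np.uint8))
```

```text
[32.  3.] t15.8 Fm [ 0.2  0.4 -0.7] T [0.05 0.18 0.  ] w0.0310
[32.  6.] t16.1 Fm [-0.1  2.2 -0.9] T [ 0.17  0.14 -0.03] w0.0312
[32.  9.] t16.3 Fm [ 0.2  2.6 -1.8] T [ 0.25  0.19 -0.03] w0.0313
[32. 12.] t16.6 Fm [-0.3  0.8 -1.8] T [ 0.35  0.18 -0.06] w0.0314
[32. 15.] t16.8 Fm [-0.3  0.9 -1.9] T [ 0.37  0.18 -0.02] w0.0313
[32. 18.] t17.1 Fm [-1.3  0.4 -3.4] T [ 0.31  0.23 -0.05] w0.0313
[32. 21.] t17.3 Fm [-1.1  0.8 -3.5] T [ 0.37  0.25 -0.04] w0.0313
[32. 24.] t17.6 Fm [-1.8 -0.5 -4.6] T [ 0.39  0.22 -0.12] w0.0314
```

View pics/rect9.png

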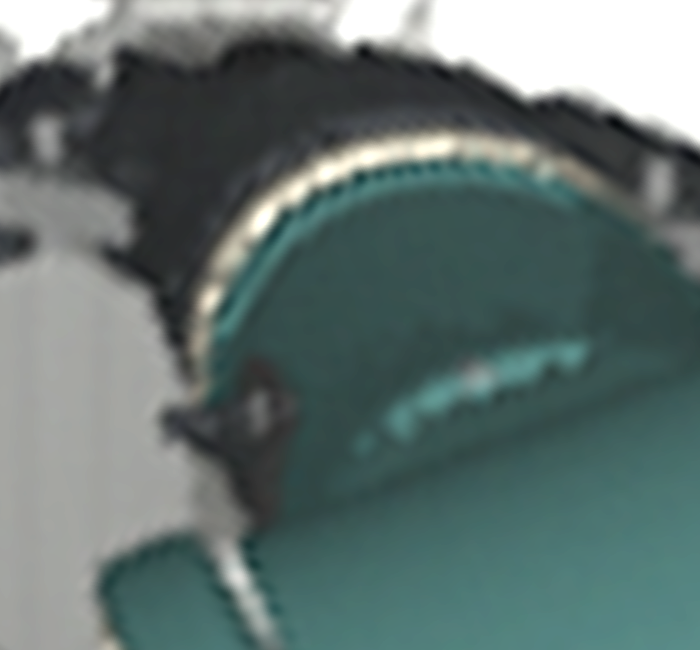

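The arm hides the stem here. Forces are still small, so I'll creep on in y until the end stop is felt.

Run:
```python
from h import *
y=24.
while y<28.5:
    y+=.5
    P,q=tool((32,y),'y',1);bot.move_l(P,q,vel=.03);bot.dwell(.1)
    f=bot.read_force();fy=-np.sin(MY)*f[0]+np.cos(MY)*f[1]
    print(y,"%.1f"%bot.read_clock(),f.round(1),round(fy,1),bot.read_wrist_torque().round(2))
    if fy<-6: break
```

```text
24.5 18.0 [-1.6 -2.  -5.8] -2.3 [0.34 0.32 0.01]
25.0 18.3 [-1.3 -2.3 -7.2] -2.5 [0.2  0.39 0.  ]
25.5 18.7 [-2.4 -1.9 -7.1] -2.2 [0.19 0.46 0.02]
26.0 19.0 [-2.3 -2.7 -8.4] -3.0 [ 0.08  0.46 -0.03]
26.5 19.4 [-3.  -4.3 -8.2] -4.7 [ 0.03  0.42 -0.07]
27.0 19.7 [-2.6 -6.3 -7. ] -6.6 [-0.09  0.41 -0.07]
```

The end stop is felt: y-resistance ramps up from y ≈ 26 to 6.6 N. I'll let go, retreat and check.

Run:
```python
from h import *
g=(32,26)
bot.set_gripper(.085);print(bot.read_clock(),bot.read_grip_width(),bot.read_force().round(1))
bot.move_l(tool(g,'y',1,up=110)[0],vel=.15)
P=bot.read_tcp_pos();bot.move_l(np.array(P)+[-.12,0,.08],vel=.2);print(bot.read_clock(),bot.read_force().round(1))
for n in("scene","top"):
    p,d=imaging.camera(n);np.save(n+"9.npy",p)
    c=proj(n,m2w(kpos(g)));o=c.astype(int)-[65,50]
    a=p[o[1]:o[1]+100,o[0]:o[0]+130];cv2.imwrite(f"pics/{n}10.png",cv2.resize(a,None,fx=5,fy=5,interpolation=cv2.INTER_CUBIC));print(n,c,(c-o)*5)
    im=rect(n,p,112.5,S=5,hx=65,hy=70);cv2.imwrite(f"pics/rect10{n}.png",np.clip(im.astype(float)*1.2,0,255).astype(np.uint8))
```

```text
20.3083 0.08484873301731662 [-0.1 -0.  -0.4]
22.0583 [-0.2  0.1 -0.3]
scene [278.71186213 247.5440898 ] [328.55931066 252.72044902]
top [245.86374526 160.22330163] [329.31872632 251.11650814]
```

View pics/scene10.png

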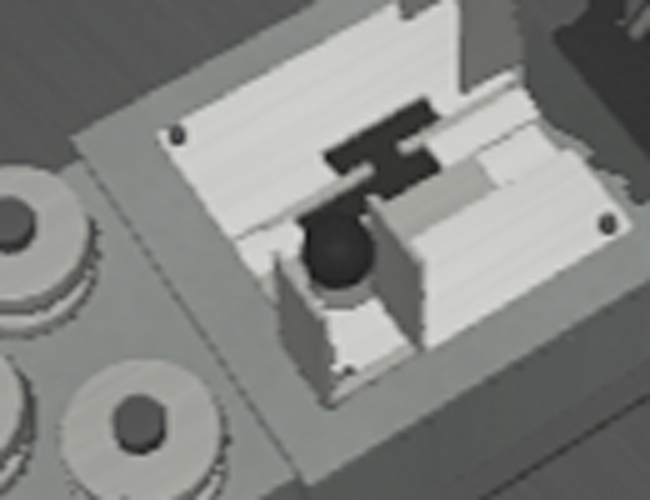

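View pics/top10.png

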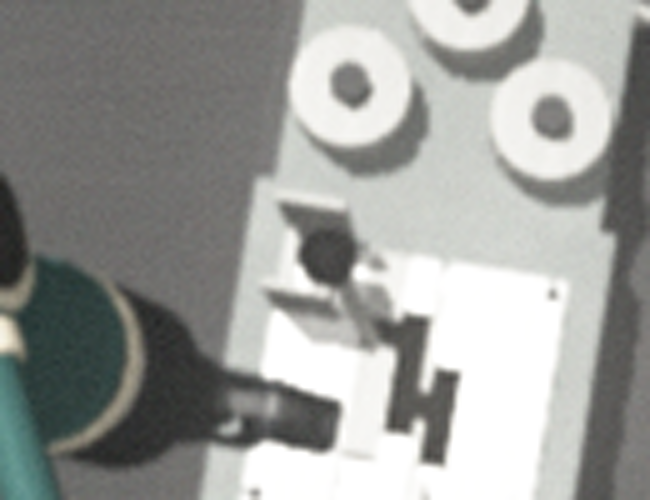

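View pics/rect10scene.png

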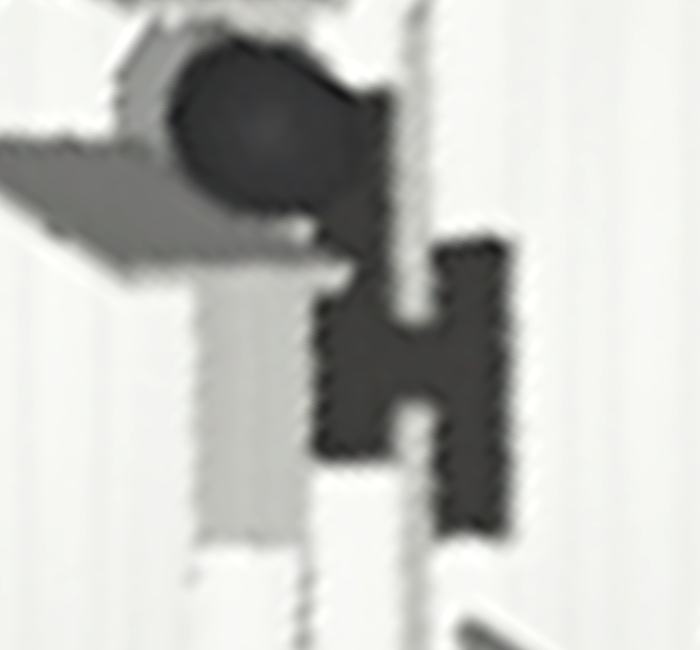

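Run:
```python
from h import *
out={}
for n,c0,thr in(("scene",(280,247),60),("top",(245,160),125)):
    p=np.load(n+"9.npy");x,y=c0;s=np.s_[y-9:y+11,x-9:x+11]
    m=(p.max(2)[s]<thr).astype(np.uint8);m=cv2.morphologyEx(m,cv2.MORPH_OPEN,cv2.getStructuringElement(cv2.MORPH_ELLIPSE,(7,7)))
    k,l,st,c=cv2.connectedComponentsWithStats(m);j=1+np.argmax(st[1:,4]);cs,_=cv2.findContours((l==j).astype(np.uint8),0,1)
    out[n]=c[j]+[x-9,y-9];print(n,st[j],out[n],cv2.minEnclosingCircle(cs[0]))
P,e=tri(out["top"],out["scene"]);k=w2m(P);print(k,e,gate(k))
for n in out:
    o,r=ray(n,out[n])
    o2,r2=w2m(o),w2m(o+r)-w2m(o)
    v=o2-[0,0,30];b=v@r2;c=v@v-175**2;D=r2@r2
    t=(-b-np.sqrt(b*b-D*c))/D;q=o2+t*r2;print(n,q.round(1),gate(q).round(1))
```

```text
scene [  3   0  14  17 186] [280.13978495 245.60215054] ((10.189873695373535, 7.696202754974365), 8.587800025939941)
top [  4   1  11  15 125] [244.904 159.032] ((8.5, 8.0), 7.159010887145996)
[ 61.65203751  53.4179621  199.00697665] 0.002995606208070418 [29.18319172 25.28556544]
scene [ 57.5  49.2 187.8] [29.2 25. ]
top [ 65.6  54.1 183. ] [34.3 28.3]
```

Run:
```python
from h import *
g=(32,26);res={}
for n,px in(("scene",(337.5,253)),("top",(327.5,255.5))):
    o=proj(n,m2w(kpos(g))).astype(int)-[65,50]; u=(np.array(px)-2)/5+o;res[n]=u
    o,r=ray(n,u);o2,r2=w2m(o),w2m(o+r)-w2m(o);v=o2-[0,0,30];b=v@r2;c=v@v-175**2;D=r2@r2
    t=(-b-np.sqrt(b*b-D*c))/D;q=o2+t*r2;print(n,u,q.round(1),gate(q).round(1))
k,e=tri(res["top"],res["scene"]);k=w2m(k);print(k,e,gate(k))
```

```text
scene [280.1 247.2] [ 59.4  51.8 186.2] [30.4 26.5]
top [245.1 160.7] [ 60.5  52.5 185.6] [31.1 27. ]
[ 59.95797143  52.4006904  187.79898166] 0.00048009183259870703 [30.39713985 26.56579395]
```

Both views put the gate point at about (30.7, 26.7), which is at the end stop. The hand is clear and reads zero force, so I'll hand in.

Run:
```python
from workcell import bot
print(bot.read_force(),bot.read_tcp_pos(),bot.read_clock());bot.job_done()
```

```text
[-0.35902484 -0.68674871  0.40394335] [0.51950786 0.11204464 0.34744994] 22.1583
the job is handed in; nothing more can be done
```

The section roller's lever is in the end notch and the job is handed in, at 22.2 s of the 51 s allowed.

- **First grip:** I held the knob with the jaws along x and drew it down the start lane. It passed through the gap, found at x ≈ -7, into the middle lane with at most about 8 N at the wrist. I let go there and lifted the hand clear; a picture showed the knob within about a pixel of where it was expected.
- **Second grip:** With the hand turned a quarter round (jaws along y), I moved the lever along the middle lane to x ≈ 32 and into the notch. I crept on until the end stop pushed back with about 6.6 N along y (about 10 N in all), then let go and retreated.
- **Last checks:** Both cameras put the gate point at about (30.4–31.1, 26.5–27.0), against the nominal stop at y ≈ 26. The wrist force was near zero with the hand clear.
- **What disagreed:**
  - The first automatic knob measurement after release was spoiled because the dark slot merged with the knob. I read the knob centre by eye from the enlarged pictures instead.
  - The final x is about 1–2 mm short of the 32 I commanded. That is within the slot play and the camera calibration error.
  - The grip width read about 31 mm on the 34 mm knob, so the pads were probably slightly off-centre. Nothing slipped noticeably.
- **Flask, spanner and hub:** I kept well away from them, but did not measure them again at the end.

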